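Change the block insert of a dry-block heater and start it

ROBOT

A 6-joint arm with a two-finger parallel gripper is mounted at the origin on the work surface. World frame = base frame: x ahead of the robot, y to its left, z up, the work surface at z = 0. Lengths are in m, angles in rad, forces in N, time in s.
With the tool pointing down it reaches from about 0.25 to 0.85 m from the base axis. Payload 12.5 kg.
Tool frame: the origin (TCP) lies at the very end of the fingers, on their centre line; the grasp point (between the pads) lies 19 mm behind it; z points along the fingers, y is the direction in which the jaws open and shut (so a half turn about z gives the same grasp; the last joint's range is limited). The gripper opens to 93 mm and grips with 3 to 60 N. Pads are 15 mm wide; open, the fingers measure 128 mm over their backs; the gripper's body (75 mm by 188 mm) begins 65 mm behind the grasp point.
Start: joints at [1.093, 0.351, 1.652, -0, 1.139, -0.085], TCP at [0.21, 0.508, 0.219] pointing down, gripper open.
Joint ranges: [-2.75, 2.75], [-0.79, 2.1], [0.01, 2.65], [-1.57, 4.71], [0.07, 3.14], [-2.87, 2.87]. Speed limits (rad/s): [2.22, 2.22, 2.79, 3.14, 3.14, 3.14].

INTERFACE

Orientations are given as a unit quaternion [x, y, z, w].
In Python, from rig import * gives the robot as it stands. Calls block until the motion is done:
- move_pose(position, orientation): joint-space move of the TCP to a pose.
- servo_line(position, rot=None, max_speed=0.15): straight line of the TCP; rot=None keeps the orientation; max_speed is the mean speed in m/s.
- set_joints(angles): joint-space move.
- move_gripper(opening, squeeze=None): opening from 0.0 (shut) to 1.0 (fully open); squeeze is the grip in N (None keeps the last); returns when the fingers have stopped.
- dwell(seconds).
- solve_ik(position, orientation): joint angles nearest the present ones, or None.
- observe(): the state.
- grab_frame(name): name is "scene" or "top" or "wrist"; returns a dict with "pixels" (420x560x3 uint8, red, green, blue), "z_map" (420x560 float32, m along the optical axis (not along the pixel's ray), 0 where there is no reading), "K" (3x3 intrinsics, pixels), "dist_coeffs" ([k1, k2, p1, p2, k3] as OpenCV has them; the pictures are not rectified), "R" (3x3) and "t" (3): a world point X has camera coordinates R X + t. Camera axes: x right, y down, z forward; pixel columns grow to the right and rows downward; lengths in m; the calibration is good to about 2 mm. A picture is of the moment at which its call begins.
A pose or a line that the arm cannot do raises MotionError and nothing moves.
- close_job(): hands the job in, once; it reports no verdict.
The state is a dict: "time": time; "joint_pos": joint angles; "dq": joint speeds; "joint_efforts": joint torques, N m; "ee_pos": TCP position; "orientation": TCP orientation; "contact_force": force on the tool from outside, world axes, zero at the start; "moment": the same for the moment, N m; "gripper_width": opening from 0.0 (shut) to 1.0 (fully open).
Only numpy, scipy, OpenCV 4.12 (cv2) and the standard library are available. Lean on these libraries where they do the work, as an engineer would, in place of code of your own. Each camera call takes 0.05 s, during which the arm holds its last target. There are 200 camera calls.

TASK

Change the heater over to the block with the six wide bores: lift the many-bored block out of the heater and stand it upright on the rubber mat, then put the six-bore block into the pocket with its key rib in the slot, shuffling it until it drops fully home. Then close the clear hood over it and, with the hood shut, press the start button. Do not drop or swing the blocks, and leave the other things on the bench where they are.

Things in the scene. Friction and masses are not known exactly. Their poses are not given: they have to be found in the camera images.
- heater: Dry-block heater, a white bench unit 206 (x) by 176 mm (y), fixed to the bench. Origin: on the bench under the centre of its pocket; the casing runs from x -118 to +88, y -88 to +88 mm. Its top, the rim of the pocket, is 85 mm above the bench; the control panel, 62 mm high, is at its -x side (x -118 to -60 mm).
- pocket_floor (a point): Centre of the pocket's floor, 40 mm above the bench, axes as the heater's. The pocket is 74 (x) by 99 mm (y) and 45 mm deep, square-edged: a block has 2 mm play all round. It fits one way only, its x and y along the heater's; fully home its origin is here and its top flush with the rim.
- pocket_slot (a point): Middle of the slot for the key rib, at rim height in the pocket's +y wall, 54 mm from the pocket's centre. The slot is 18 mm wide (x), 9 mm deep (y) and as deep down as the pocket.
- hood (a joint): Angle of the clear hood in rad: 0 shut, up to 1.9 open; starts open at 1.65 to 1.8, standing upright behind the pocket with its outer top facing the rear. A friction hinge (about 0.17 N m) holds it where it is left; some 2 N near its front edge moves it. Shut, it lies on the heater's rim, 6 mm above the handle of a block that is home.
- hood_hinge (a point): Middle of the hinge line, which runs along the heater's y, 66 mm behind the pocket's centre, 86 mm above the bench. Axes turn with the hood: -x from hinge to front wall, z out of its top. The hood is a clear box open below, 124 mm long (x), 144 mm wide (y), 45 mm high (z), with grey edges.
- hood_edge (a point): Middle of the hood's outer top front edge, 124 mm from the hinge along the hood's -x and 45 mm along its z. A grey lip 60 mm wide stands 14 mm out of the front wall, 29 to 37 mm below this edge (hood shut).
- start_button_top (a point): Centre of the top of the round grey start button (24 mm across, pressed straight down) on the control panel, at the heater's x -96, y -55 mm, 84 mm above the bench.
- start_button (a joint): Travel of the start button in m: 0 up, 0.006 fully down, about 5 N; springs back. It starts the heater at 0.004.
- block_large: The block to fit: six wide bores (22 mm), three each side of its handle; starts upright on the bench. Aluminium, 70 (its x) by 95 (its y) by 45 mm high, 0.55 kg (varies by 30 per cent); a key rib 14 mm wide (x) stands 7 mm out of its +y end over the full height. Origin: centre of the underside, z up.
- block_large_grip (a point): Centre of its steel D-handle's bar, 75 mm above the underside, over the middle of the block. The bar is 12 mm wide (x), 12 mm high and 70 mm long (y), on two 8 mm posts 30 mm either side of the middle; the gap under the bar is 24 mm.
- block_small: The many-bored block to take out: 24 small bores of 10 mm; starts fully home in the heater's pocket. Sizes, mass, handle and frame as block_large.
- block_small_grip (a point): Centre of its handle bar, as block_large_grip.
- block_mid: A third block, standing on the bench, to be left alone: ten bores of 15 mm. Same sizes and frame as block_large.
- mat: Black rubber mat 150 (its x) by 180 (its y) by 4 mm, fixed flat on the bench. Origin: centre of its underside.
- column: Bystander: glass column lying along its y, 262 mm long with red flanges 60 mm across; origin under its middle.
- media_bottle: Bystander: glass bottle with blue cap, 80 mm across, 155 mm high; origin under its centre.
- bowl: Bystander: white plastic bowl, 116 mm across, 50 mm high; origin under its centre.
- tube_rack: Bystander: white rack of eight capped tubes, 70 by 130 mm, 85 mm high; origin under its centre.
- timer: Bystander: flat white timer 60 by 75 by 20 mm; origin under its centre.
- tip_box: Bystander: grey box with clear lid, 85 by 120 by 63 mm; origin under its centre.
Mind the look-alikes: they are no part of the job. What is shaped like the block_small but green or yellow is not meant.

How it is judged:
On the way, in this order (a step that is already met when the one before it is completed fails the run):
1. the many-bored block stands released on the mat (x of block_small in the frame of mat between -0.055 and 0.055 m and y of block_small in the frame of mat between -0.06 and 0.06 m and z of block_small in the frame of mat below 0.008 m and angle between block_small's own z axis and vertical below 0.08 rad and contact force between block_small and mat above 1 N and contact force between the fingers and block_small below 0.1 N), for 0.2 s.
2. the six-bore block is fully home in the pocket, released (z of block_large in the frame of pocket_floor between -0.003 and 0.003 m and horizontal distance between block_large and pocket_floor below 0.006 m and angle between block_large's own z axis and vertical below 0.04 rad and angle between the y axis of block_large and the y axis of heater, either way round below 0.1 rad and contact force between the fingers and block_large below 0.1 N), for 0.2 s.
3. the hood is shut (value of joint hood below 0.06 rad), for 0.2 s.
4. the start button is pressed with the hood shut (value of joint start_button above 0.004 m and value of joint hood below 0.06 rad), for 0.05 s.
At the end, for the whole second after the job is handed in: Many-bored block upright on the mat, its centre within 55 by 60 mm of the mat's; six-bore block fully home (height within 3 mm, centre 6 mm, tilt 0.04 rad); hood shut within 0.06 rad; button up again after a 4 mm press with the hood shut; both blocks released and at rest (all of step 1 and all of step 2 and value of joint hood below 0.06 rad and value of joint start_button below 0.002 m and linear speed of each of block_small, block_large below 0.02 m/s); the robot touches nothing.
It fails at once if a bystander or the third block is moved more than 20 mm or tipped (distance of any of block_mid, column, media_bottle, bowl, tube_rack, timer, tip_box from where it was at the start of the episode above 0.02 m or angle between any of block_mid, column, media_bottle, bowl, tube_rack, timer, tip_box's own z axis and vertical above 0.3 rad).
It fails at once if a block is dropped or swung (faster than 1.2 m/s) (linear speed of any of block_small, block_large above 1.2 m/s).
It also fails if it takes over 72 s, if anything falls off the work surface, if the arm or the gripper's body presses on something with over 40 N, if the wrist force passes 120 N, or if a joint passes its speed limit or range.

## Working session

There is one attempt and no reset: what is moved stays moved. The work goes in short steps, each a Python script; the robot and the scene stay as the last script left them, time stands still between calls to the robot, and variables do not carry over. Pictures are saved under pics/ and viewed, about 8 in all and at most 12, crops included, and the job is handed in when it is done.

```bash
mkdir -p pics; ls; cat > h.py <<'E'
from rig import *
import numpy as np, cv2
from scipy.spatial.transform import Rotation as Ro
def cloud(f):
    z=f["z_map"]; H,W=z.shape
    uv=np.stack(np.meshgrid(np.arange(W),np.arange(H)),-1).reshape(-1,1,2).astype(np.float64)
    n=cv2.undistortPoints(uv,np.array(f["K"]),np.array(f["dist_coeffs"])).reshape(H,W,2)
    P=np.dstack([n*z[...,None],z])
    P=(P-np.array(f["t"]))@np.array(f["R"])
    P[z<=0]=np.nan
    return P
def ray(f,u,v,h):
    n=cv2.undistortPoints(np.array([[[u,v]]],float),np.array(f["K"]),np.array(f["dist_coeffs"])).reshape(2)
    R=np.array(f["R"]);c=-R.T@np.array(f["t"]);d=R.T@np.array([*n,1]);return c+d*(h-c[2])/d[2]
def save(n,im): cv2.imwrite("pics/"+n,cv2.cvtColor(im,cv2.COLOR_RGB2BGR))
def down(yaw): # tool z down, tool y at angle yaw(world)
    y=np.array([np.cos(yaw),np.sin(yaw),0]);z=np.array([0,0,-1]);x=np.cross(y,z)
    return Ro.from_matrix(np.c_[x,y,z]).as_quat()
E
python3 - <<'E'
from h import *
import pickle
for n in("scene","top"):
    f=grab_frame(n);pickle.dump(f,open(n+".pkl","wb"));save(n+"0.png",f["pixels"])
    R=np.array(f["R"]);print(n,-R.T@np.array(f["t"]),R[2])
print(observe())
E
```

```text
pics
scene [ 1.4075411  -0.59087157  1.47565586] [-0.48777064  0.34274155 -0.80287486]
top [ 0.40091662 -0.01101238  1.3674017 ] [ 0.14430324 -0.00787012 -0.98950222]
{'time': 0.1, 'joint_pos': array([ 1.09342074e+00,  3.51189526e-01,  1.65232428e+00, -1.10870547e-05,
        1.13908702e+00, -8.46045599e-02]), 'dq': array([ 0.00046026, -0.00205082, -0.00064222, -0.00124575, -0.00077034,
       -0.0012436 ]), 'joint_efforts': array([-4.69856968e-04, -4.98036075e+01, -2.85706508e+01,  6.99375104e-02,
        2.39838922e-02, -4.04336345e-05]), 'ee_pos': array([0.21035971, 0.50786727, 0.21816494]), 'orientation': array([ 1.95123302e-01,  9.80778590e-01, -4.85713137e-04, -1.34950494e-04]), 'contact_force': array([ 0.35221283, -0.82769798, -0.2075024 ]), 'moment': array([-0.00965587,  0.0384765 ,  0.00976484]), 'gripper_width': 1.0002965394370986}
```

View pics/scene0.png

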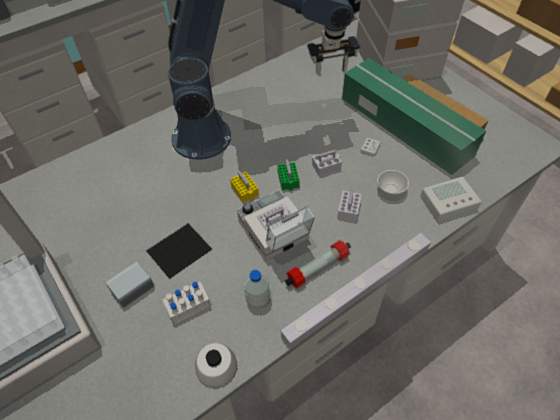

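View pics/top0.png

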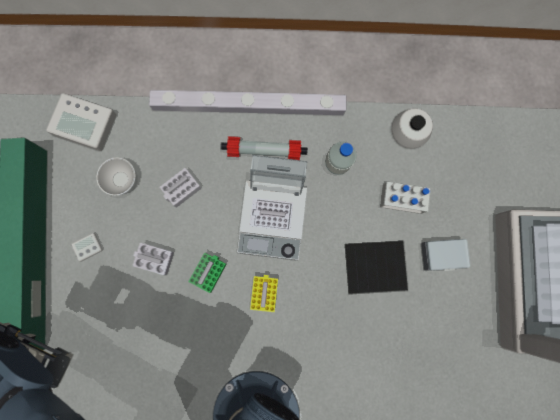

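The top view (up is +x, left is +y) shows three grey block candidates. The one at (153,258) has about six wide bores, (180,187) has more and smaller ones, and (272,213) is in the heater. The green (208,272) and yellow (264,292) blocks are decoys and the mat is at (376,266). Next I'll take one enlarged crop and measure.

```bash
python3 - <<'E'
from h import *
import pickle
f=pickle.load(open("top.pkl","rb"));P=cloud(f);im=f["pixels"]
save("crop1.png",cv2.resize(im[150:318,115:325],None,fx=3.6,fy=3.5,interpolation=cv2.INTER_CUBIC))
hsv=cv2.cvtColor(im,cv2.COLOR_RGB2HSV)
def rect(m,name):
    p=P[m][:,:2].astype(np.float32);r=cv2.minAreaRect(p);print(name,len(p),np.round(r[0],4),np.round(r[1],4),round(r[2],1),"med z",np.round(np.nanmedian(P[m][:,2]),4))
X,Y,Z=P[...,0],P[...,1],P[...,2]
def win(u0,u1,v0,v1):
    m=np.zeros(Z.shape,bool);m[v0:v1,u0:u1]=1;return m
w=win(335,420,230,305);rect(w&(im.max(2)<45),"mat")
w=win(125,180,235,285);rect(w&(Z>.035)&(Z<.055),"large top");rect(w&(Z>.068),"large handle")
w=win(225,320,170,265);rect(w&(Z>.078)&(Z<.093),"heater top85");rect(w&(Z>.10)&(X<P[213,272,0]+.03)&(Z<.135),"small handle")
rect(w&(Z>.055)&(Z<.068),"panel")
w=win(150,210,160,215);rect(w&(Z>.035)&(Z<.055),"mid top")
for u,v in((272,213),(288,250),(280,180),(376,266)):print(u,v,P[v,u])
E
```

```text
mat 2775 [ 0.4083 -0.2616] [0.1138 0.    ] 5.5 med z 0.0048
large top 477 [0.4402 0.3164] [0.1019 0.07  ] 75.3 med z 0.0451
large handle 104 [0.4393 0.3122] [0.0665 0.0121] 74.6 med z 0.0817
heater top85 3296 [ 0.571  -0.0323] [0.1763 0.2269] 84.1 med z 0.0856
small handle 115 [ 0.5718 -0.0308] [0.0679 0.0124] 84.5 med z 0.1216
panel 689 [ 0.5325 -0.0285] [0.1759 0.1558] 84.6 med z 0.0633
mid top 529 [0.6519 0.2475] [0.0724 0.1017] 39.4 med z 0.0451
272 213 [ 0.57034519 -0.03064122  0.12222337]
288 250 [ 0.47154334 -0.07855392  0.08478417]
280 180 [ 0.67101881 -0.05201091  0.08815882]
376 266 [ 0.43417202 -0.34637877  0.00617483]
```

View pics/crop1.png

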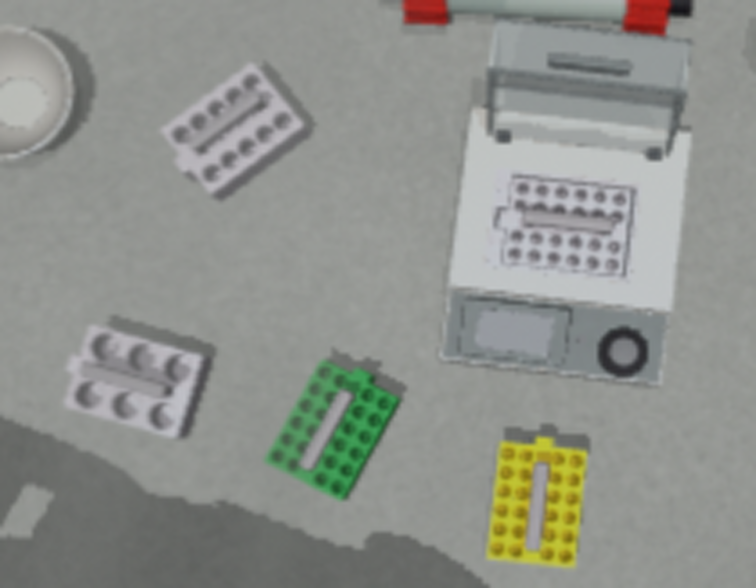

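The crop confirms the six-bore block at top pixel (153,258), with its rib to the left (+y). The ten-bore one at (180,187) is block_mid, and the 24-bore one is in the heater with its slot at +y. All the heights and sizes agree with the spec.

A grip across the bar would put the 188 mm gripper body into the open hood. I'll grip the 70 mm bar at its ends instead, with the jaws along the heater's y. First I'll hover and look with the wrist camera.

```bash
cat >> h.py <<'E'
def barfit(f,zlo,zhi,c,r=.06):
    P=cloud(f);m=(P[...,2]>zlo)&(P[...,2]<zhi)&(np.hypot(P[...,0]-c[0],P[...,1]-c[1])<r)
    p=P[m];q=cv2.minAreaRect(p[:,:2].astype(np.float32));a=q[2]+(90 if q[1][1]>q[1][0] else 0)
    a=(a+0)%180
    return np.array(q[0]),sorted(q[1]),a,np.median(p[:,2]),len(p),m
def pick(p,yaw):
    best=None
    for k in(0,np.pi):
        q=solve_ik(p,down(yaw+k))
        if q is not None and(best is None or abs(q[5])<abs(best[0][5])):best=(q,down(yaw+k))
    return best
E
python3 - <<'E'
from h import *
import pickle
f=pickle.load(open("top.pkl","rb"));P=cloud(f);im=f["pixels"]
m=np.zeros(P.shape[:2],bool);m[225:310,335:420]=1
m&=(im.max(2)<50)&np.isfinite(P[...,2])
m=cv2.morphologyEx(m.astype(np.uint8),cv2.MORPH_OPEN,np.ones((3,3)))>0
r=cv2.minAreaRect(P[m][:,:2].astype(np.float32));print("mat",r)
p=[.5718,-.0308,.25]
q,o=pick(p,np.radians(84.5));print(q)
move_pose(p,o);s=observe();print(s["time"],s["ee_pos"],s["contact_force"])
w=grab_frame("wrist");save("w1.png",w["pixels"]);pickle.dump(w,open("w1.pkl","wb"))
print(barfit(w,.11,.135,(.572,-.031))[:5])
print(barfit(f,.11,.135,(.572,-.031))[:5])
P=cloud(w)
R=np.array(w["R"]);print(-R.T@np.array(w["t"]),R[2])
E
```

```text
mat ((0.4328323006629944, -0.3467698097229004), (0.14468006789684296, 0.17553545534610748), 4.558468341827393)
[-1.35106916e-01  3.62293469e-01  1.55462394e+00 -4.44089210e-16
  1.22467524e+00  1.53168252e+00]
2.4167 [ 0.57177558 -0.03011082  0.24998224] [0.08773554 0.29275215 0.24195043]
(array([ 0.57249123, -0.03275554]), [0.011810434982180595, 0.06871508061885834], 84.2972183227539, np.float64(0.11903771711188388), 1031)
(array([ 0.57182384, -0.0308211 ]), [0.012353315018117428, 0.06791990995407104], 84.48858642578125, np.float64(0.12158347345438353), 115)
[ 0.64874875 -0.03778446  0.41468677] [-0.27279377  0.02676874 -0.96170006]
```

View pics/w1.png

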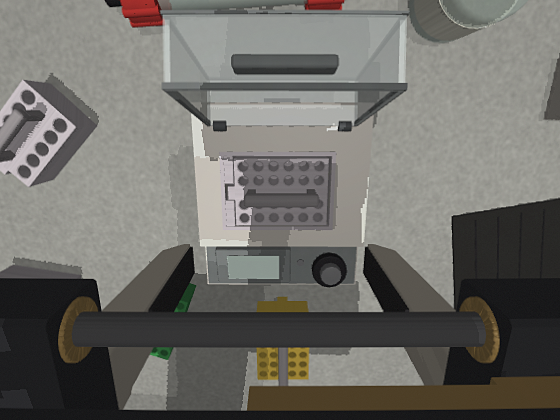

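The wrist view shows the 24-bore block with its handle bar at (282,200). The hood stands behind it at about (285,60), and the slot is on the left at (230,192). The camera overhangs the hood side, so I'll turn the tool by half a turn for clearance, re-measure closer in, then grasp and lift.

```bash
cat >> h.py <<'E'
YF=np.radians(84.4)
def flip(yaw): # orientation with tool x such that camera is on the base side
    return down(yaw+np.pi) 
E
python3 - <<'E'
from h import *
s=observe();y0=Ro.from_quat(s["orientation"]).as_matrix()[:,1];print(y0)
yaw=np.radians(84.4) if y0[1]<0 else np.radians(84.4-180)
o=down(yaw)
move_pose([.572,-.0318,.235],o)
w=grab_frame("wrist");save("w2.png",w["pixels"])
R=np.array(w["R"]);print(-R.T@np.array(w["t"]))
b=barfit(w,.11,.135,(.572,-.031));print(b[:5])
c=b[0]
s=observe();print(s["time"],s["ee_pos"],s["joint_pos"])
if np.hypot(*(c-[.572,-.0318]))<.006 and .06<b[1][1]<.075:
    servo_line([c[0],c[1],.15],max_speed=.15)
    servo_line([c[0],c[1],.097],max_speed=.08)
    print(observe()["contact_force"])
    move_gripper(0.6,30)
    s=observe();print(s["time"],s["gripper_width"]*93,s["ee_pos"],s["contact_force"],s["moment"])
E
```

```text
[-9.44350712e-02 -9.95531016e-01 -1.14564413e-04]
[ 0.49675765 -0.02472406  0.39972931]
(array([ 0.570943  , -0.03231816]), [0.012086899019777775, 0.06992289423942566], 84.34640502929688, np.float64(0.1192358950085299), 1149)
5.1667 [ 0.57198662 -0.03179866  0.2349868 ] [-1.36792192e-01  3.76342839e-01  1.57232640e+00 -8.13838939e-06
  1.19296484e+00 -1.60947063e+00]
[-0.98147121 -0.68602888 -0.01838641]
7.2 70.07865466454274 [ 0.57104104 -0.03235731  0.09722952] [-0.51488329  0.07357891  2.01554272] [-0.00587946  0.1151395   0.03747724]
```

```bash
python3 - <<'E'
from h import *
c=observe()["ee_pos"]
def st(t):
    s=observe();print(t,round(s["time"],2),s["ee_pos"].round(4),s["contact_force"].round(2),round(s["gripper_width"]*93,1))
    return s
servo_line([c[0],c[1],.125],max_speed=.06);s=st("lift1")
servo_line([c[0],c[1],.18],max_speed=.12);s=st("lift")
w=grab_frame("wrist");save("w3.png",w["pixels"])
m=np.array([.433,-.347])
servo_line([*m,.18],max_speed=.2);st("over")
servo_line([*m,.075],max_speed=.12)
z=.075
f0=observe()["contact_force"][2]
while z>.055:
    z-=.002;servo_line([*m,z],max_speed=.04)
    if observe()["contact_force"][2]>f0+3:break
s=st("down")
E
```

```text
lift1 7.82 [ 0.5709 -0.0323  0.125 ] [ 0.45 -0.11 -5.7 ] 69.5
lift 8.43 [ 0.5706 -0.0323  0.1793] [ 0.14  0.65 -5.86] 69.6
over 10.34 [ 0.4333 -0.3464  0.18  ] [-0.34  1.57 -5.06] 69.6
down 13.12 [ 0.4333 -0.3472  0.0613] [ 0.68  0.17 -1.45] 69.5
```

View pics/w3.png

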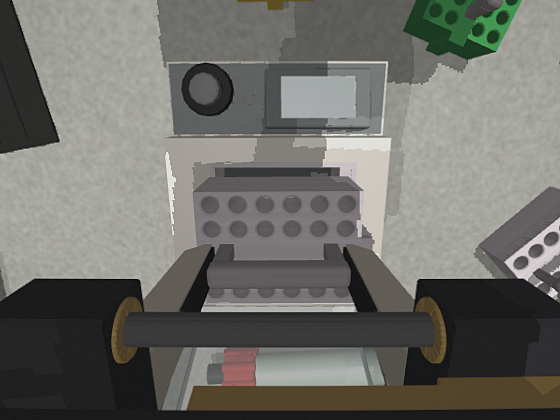

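The wrist view shows the 24-bore block lifted clear of the pocket, hanging level with its bar between the pads at (280,270). It has since touched down on the mat at the expected height. I'll release it, check, and go to the six-bore block.

```bash
python3 - <<'E'
from h import *
def st(t):
    s=observe();print(t,round(s["time"],2),s["ee_pos"].round(4),s["contact_force"].round(2),round(s["gripper_width"]*93,1))
st("")
move_gripper(1.0);dwell(.1);st("rel")
servo_line([.4333,-.3472,.235],max_speed=.2)
w=grab_frame("wrist");b=barfit(w,.07,.1,(.433,-.347));print("small on mat",b[:5])
c=np.array([.4393,.3122])
move_pose([*c,.195],down(np.radians(74.6)));st("at large")
w=grab_frame("wrist");save("w4.png",w["pixels"])
b=barfit(w,.07,.1,c);print(b[:5])
t=grab_frame("top");save("top1.png",t["pixels"])
b2=barfit(t,.07,.1,(.433,-.347));print("top small",b2[:5])
E
```

```text
13.12 [ 0.4333 -0.3472  0.0613] [ 0.68  0.17 -1.45] 69.5
rel 13.82 [ 0.433 -0.347  0.061] [-0.14  0.6   0.14] 93.0
small on mat (array([ 0.43344581, -0.34702095]), [0.011985531076788902, 0.06906496733427048], 84.37650299072266, np.float64(0.08324669404213907), 903)
at large 17.24 [0.4397 0.3117 0.195 ] [0.29 0.49 0.31] 92.8
(array([0.43936658, 0.31251177]), [0.01248936541378498, 0.069143146276474], 75.38204956054688, np.float64(0.07924979873688665), 1143)
top small (array([ 0.4336341, -0.3466796]), [0.012069148011505604, 0.06896848231554031], 84.75143432617188, np.float64(0.08530262852613578), 111)
```

View pics/w4.png

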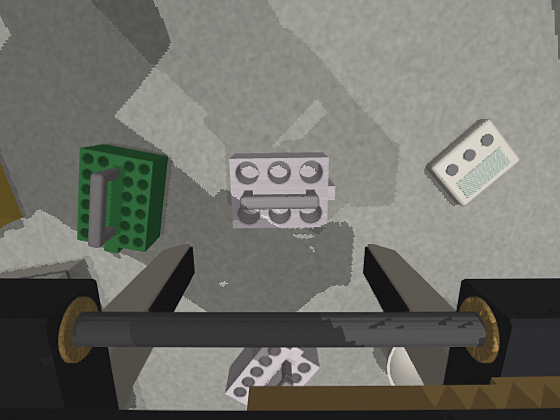

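The wrist view shows the block with six wide bores at (280,190), bar at (280,202), rib on the right (+y). The small block is measured within 1 mm of the mat centre. Next I'll grasp this block, carry it, and lower it with force feedback to the TCP pose the small block had when home.

```bash
cat >> h.py <<'E'
def st(t):
    s=observe();print(t,round(s["time"],2),s["ee_pos"].round(4),s["contact_force"].round(2),s["moment"].round(2),round(s["gripper_width"]*93,1));return s
H=np.array([.5709,-.0323])
E
python3 - <<'E'
from h import *
o=down(np.radians(75.2));c=[.4394,.3124]
servo_line([*c,.12],o,max_speed=.15);servo_line([*c,.057],max_speed=.08);st("at")
move_gripper(.6,30);st("grip")
servo_line([*c,.09],max_speed=.06);st("lift")
servo_line([*c,.19],max_speed=.15)
servo_line([H[0]-.02,.06,.19],down(np.radians(84.35)),max_speed=.2)
servo_line([*H,.19],max_speed=.12);st("over")
w=grab_frame("wrist");b=barfit(w,.19,.24,H);print(b[:5])
servo_line([*H,.148],max_speed=.08)
dwell(.2);f0=st("above rim")["contact_force"][2]
z=.148
while z>.0985:
    z-=.003;servo_line([*H,z],max_speed=.04)
    f=observe()["contact_force"]
    if f[2]>f0+4:break
st("stop")
save("w5.png",grab_frame("wrist")["pixels"])
E
```

```text
at 18.93 [0.4396 0.3126 0.0574] [-1.51 -0.37 -0.27] [ 0.08 -0.01  0.03] 93.1
grip 19.43 [0.4395 0.3124 0.0572] [-1.11 -0.52  3.47] [-0.03  0.04 -0.  ] 69.8
lift 20.13 [0.4393 0.3123 0.0899] [ 0.05  0.86 -6.02] [-0.    0.05  0.02] 70.0
over 23.42 [ 0.5707 -0.0318  0.1899] [-0.04  0.65 -5.04] [ 0.   -0.03  0.02] 69.6
(array([ 0.57076818, -0.03239233]), [0.018567075952887535, 0.10270655900239944], 84.49386596679688, np.float64(0.21240525454460749), 8728)
above rim 24.34 [ 0.5712 -0.0324  0.1485] [ 0.65 -0.1  -6.58] [ 0.04 -0.04  0.01] 69.3
stop 28.59 [ 0.5714 -0.0324  0.0973] [ 1.2  -0.19 -2.14] [ 0.02 -0.25  0.01] 69.8
```

The block dropped straight in. TCP 0.0973 minus the grip offset 0.0573 puts its underside at 0.040. I'll release and verify.

```bash
python3 - <<'E'
from h import *
move_gripper(1.0);dwell(.1);st("rel")
servo_line([*H,.235],max_speed=.2)
w=grab_frame("wrist");save("w6.png",w["pixels"])
print(barfit(w,.11,.135,H)[:5])
t=grab_frame("top");P=cloud(t)
u=np.array([np.cos(YF),np.sin(YF)]);ux=np.array([u[1],-u[0]])
d=P[...,:2]-H;lx=d@ux;ly=d@u
# hood outer features: points above .09, behind 50 mm
for n,f in(("w",w),("scene",grab_frame("scene"))):
    P=cloud(f);d=P[...,:2]-H;lx=d@ux;ly=d@u;z=P[...,2]
    m=(lx>.05)&(lx<.16)&(abs(ly)<.085)&(z>.095)&(z<.26)
    for a in np.arange(.09,.25,.015):
        k=m&(z>a)&(z<=a+.015)
        if k.sum():print(n,round(a,3),k.sum(),np.percentile(lx[k],[2,50,98]).round(4),np.percentile(ly[k],[2,98]).round(3))
E
```

```text
rel 29.35 [ 0.5709 -0.0323  0.097 ] [-0.5   0.76  0.29] [ 0.02 -0.    0.03] 92.9
(array([ 0.57080221, -0.03217421]), [0.011502021923661232, 0.06998901069164276], 84.79488372802734, np.float64(0.1192620236316752), 1097)
w 0.09 1195 [0.0707 0.1135 0.1152] [-0.07   0.069]
w 0.105 553 [0.072  0.1011 0.1156] [-0.073  0.071]
w 0.12 303 [0.0749 0.0825 0.1026] [-0.073  0.072]
w 0.135 296 [0.0781 0.0836 0.1253] [-0.073  0.072]
w 0.15 2117 [0.0821 0.1254 0.1274] [-0.07   0.068]
w 0.165 143 [0.1025 0.1117 0.1219] [-0.07   0.068]
w 0.18 201 [0.0891 0.0977 0.1092] [-0.073  0.071]
w 0.195 5749 [0.0912 0.1011 0.1362] [-0.072  0.069]
w 0.21 768 [0.1006 0.1021 0.1085] [-0.03   0.027]
scene 0.09 54 [0.0767 0.1133 0.1157] [-0.072  0.07 ]
scene 0.105 71 [0.0745 0.1159 0.1191] [-0.072  0.068]
scene 0.12 76 [0.077  0.1184 0.1213] [-0.073  0.07 ]
scene 0.135 87 [0.0885 0.1218 0.125 ] [-0.073  0.071]
scene 0.15 76 [0.0835 0.1252 0.1293] [-0.073  0.065]
scene 0.165 86 [0.0894 0.1282 0.1311] [-0.073  0.07 ]
scene 0.18 93 [0.0913 0.1312 0.1351] [-0.073  0.068]
scene 0.195 511 [0.0908 0.1161 0.135 ] [-0.071  0.07 ]
scene 0.21 99 [0.093  0.1029 0.1127] [-0.07   0.065]
scene 0.225 2 [0.1084 0.1102 0.1121] [-0.003  0.021]
```

View pics/w6.png

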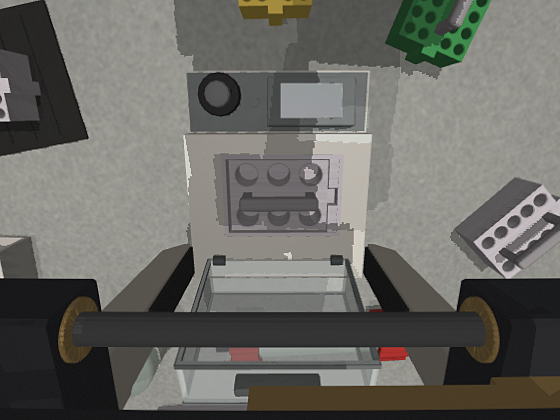

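The wrist view shows the six-bore block flush in the pocket at (280,195), with its rib in the slot on the right. Bar height is 0.119, as for the small block, and it is released. The hood slope gives about 1.77 rad, and its rear edge is at local (0.135, z 0.199), which agrees with the geometry. I'll now push it shut from behind with closed fingers along its arc.

```bash
cat >> h.py <<'E'
u=np.array([np.cos(YF),np.sin(YF)]);ux=np.array([u[1],-u[0]])
def L(lx,ly,z): return [*(H+lx*ux+ly*u),z]
E
python3 - <<'E'
from h import *
servo_line(L(0,0,.29),max_speed=.25)
move_gripper(0.0)
servo_line(L(.18,0,.29),max_speed=.25)
servo_line(L(.18,0,.175),max_speed=.15);st("behind")
hx=.009;r=.10
for i,th in enumerate(np.linspace(1.75,0.0,13)):
    p=np.array([.066,.086])+r*np.array([-np.cos(th),np.sin(th)])+.045*np.array([np.sin(th),np.cos(th)])
    p[0]+=hx*np.sin(th)
    servo_line(L(p[0],0,p[1]),max_speed=.12)
    f=observe()["contact_force"]
    if i%3==0:st(round(th,2))
    if np.linalg.norm(f)>20:st("FORCE");break
z=p[1]
while th==0 and z>.124 and observe()["contact_force"][2]<5:
    z-=.001;servo_line(L(p[0],0,z),max_speed=.03)
st("pressed");save("scene2.png",grab_frame("scene")["pixels"][160:290,200:390])
E
```

```text
behind 33.94 [ 0.7505 -0.0499  0.1765] [ 0.47 -0.95  0.2 ] [-0.    0.04 -0.  ] 0.3
1.75 34.45 [ 0.7077 -0.0457  0.1773] [ 0.49 -0.49  0.35] [-0.09 -0.06 -0.03] 0.6
1.31 35.3 [ 0.6634 -0.0414  0.1941] [ 0.56  0.35 -0.62] [ 0.05 -0.04  0.  ] 0.5
0.88 36.17 [ 0.6144 -0.0366  0.1917] [-0.16 -0.12  0.63] [ 0.03 -0.    0.01] 0.7
0.44 37.04 [ 0.5696 -0.0322  0.1694] [-0.49 -0.36  0.05] [0.01 0.01 0.  ] 0.6
0.0 37.92 [ 0.5377 -0.0291  0.1316] [ 0.06 -0.08 -0.07] [0.06 0.05 0.03] 0.2
pressed 38.17 [ 0.5376 -0.0291  0.1312] [-4.1   0.18 11.73] [0.07 0.63 0.02] 0.5
```

```bash
python3 - <<'E'
from h import *
p=observe()["ee_pos"]
servo_line([p[0],p[1],.22],max_speed=.15)
servo_line(L(-.096,-.055,.22),max_speed=.2)
w=grab_frame("wrist");save("w7.png",w["pixels"]);t=grab_frame("scene")
save("sc3.png",cv2.resize(t["pixels"][180:270,210:340],None,fx=5,fy=5,interpolation=cv2.INTER_CUBIC))
for n,f in(("w",w),("scene",t)):
    P=cloud(f);d=P[...,:2]-H;lx=d@ux;ly=d@u;z=P[...,2]
    m=(abs(lx+.096)<.007)&(abs(ly+.055)<.007);print(n,"button z",np.median(z[m]) if m.any() else None)
    b=(abs(lx+.096)<.03)&(abs(ly+.055)<.03)&(z>.076)&(z<.092)
    if b.sum()>5:print("btn centre local",np.median(lx[b]),np.median(ly[b]),b.sum())
    m=(lx>-.07)&(lx<.07)&(abs(ly)<.08)&(z>.1)&(z<.2);print(m.sum(),np.percentile(z[m],[50,90,99]) if m.any() else 0)
st("")
E
```

```text
w button z 0.2415816863468468
btn centre local -0.09565552270246913 -0.05606700063605083 486
5998 [0.12942356 0.13064876 0.13145279]
scene button z 0.24853541548449945
btn centre local -0.09723874204232462 -0.06145938345786255 31
1557 [0.13129572 0.13587992 0.13883883]
 39.63 [ 0.4708 -0.0772  0.2199] [ 0.36 -0.04  0.83] [ 0.03 -0.03  0.02] 0.5
```

View pics/sc3.png

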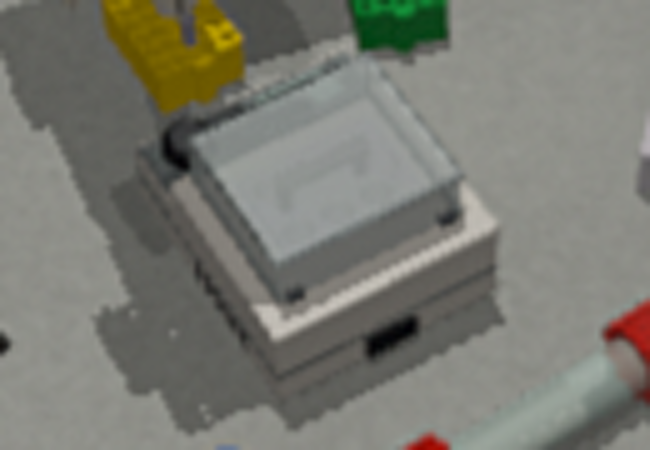

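The scene crop shows the hood lying flat over the block (top at z 0.130, expected 0.131). The button is where the spec puts it, within about 1 mm in the wrist view. Now I'll press it.

```bash
python3 - <<'E'
from h import *
servo_line(L(-.096,-.055,.095),max_speed=.12)
dwell(.1);f0=st("near")["contact_force"][2]
z=.088
while z>.0765:
    servo_line(L(-.096,-.055,z),max_speed=.04)
    f=observe()["contact_force"][2]-f0
    print(round(z,4),round(observe()["ee_pos"][2],4),round(f,2))
    if f>14:break
    z-=.0015
dwell(.2);st("press")
E
```

```text
near 40.92 [ 0.4704 -0.0778  0.0956] [0.52 0.02 0.34] [-0.04  0.02  0.01] 0.4
0.088 0.0878 0.34
0.0865 0.0864 -0.45
0.085 0.0849 -0.2
0.0835 0.0836 1.48
0.082 0.0821 3.62
0.0805 0.0805 3.6
0.079 0.079 4.37
0.0775 0.0781 13.2
press 43.2 [ 0.4702 -0.0777  0.0781] [-1.67  0.46 13.57] [ 0.21  0.49 -0.06] 0.4
```

The button made contact at 0.084 and hit its stop at 0.078, so the full 6 mm of travel was used. I'll retreat, make a final check and hand in.

```bash
python3 - <<'E'
from h import *
servo_line(L(-.096,-.055,.25),max_speed=.15)
w=grab_frame("wrist");P=cloud(w);d=P[...,:2]-H;lx=d@ux;ly=d@u;z=P[...,2]
b=(abs(lx+.096)<.007)&(abs(ly+.055)<.007)&(z<.1);print("button z",np.median(z[b]) if b.any() else None)
m=(lx>-.05)&(lx<.06)&(abs(ly)<.06)&(z>.1)&(z<.2);print("hood",np.median(z[m]))
servo_line([.42,.12,.30],max_speed=.25)
t=grab_frame("top");save("top2.png",t["pixels"])
print("small",barfit(t,.07,.1,(.433,-.347))[:4])
P=cloud(t);X=P[...,2];mm=np.zeros(X.shape,bool);mm[160:215,150:210]=1;mm&=(X>.035)&(X<.055)
print("mid",cv2.minAreaRect(P[mm][:,:2].astype(np.float32)))
st("")
E
```

```text
button z 0.0826874670643036
hood 0.12990657552425167
small (array([ 0.43357241, -0.346986  ]), [0.012049605138599873, 0.06912986189126968], 84.48120880126953, np.float64(0.08544094229055979))
mid ((0.6520169377326965, 0.24779972434043884), (0.07346159964799881, 0.10199087858200073), 39.659751892089844)
 45.59 [0.4201 0.1192 0.2996] [0.52 0.6  0.22] [ 0.04  0.01 -0.  ] 0.3
```

View pics/top2.png

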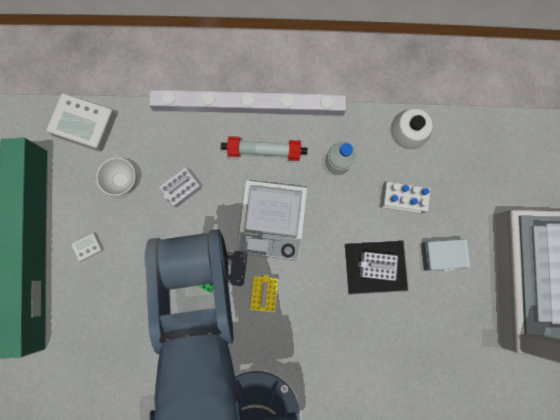

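The top view shows the small block upright on the mat at (379,266) and the hood shut over the heater at (274,210). All the bystanders are where they started, and the arm is clear.

```bash
python3 -c "
from rig import *
close_job()"
```

```text
the job is handed in; nothing more can be done
```

The changeover is finished and handed in at about 46 s of the 72 s allowed; the rig gives no verdict on handing in.

What I did:
- **Many-bored block:** I gripped it by the ends of its handle bar to keep the gripper clear of the open hood. I lifted it out and stood it on the mat.
- **Six-bore block:** It went into the pocket with its rib in the slot on the first lowering, so no shuffling was needed.
- **Hood and button:** I pushed the hood shut from behind, then pressed the start button.

My last checks:
- **Many-bored block:** it is upright on the mat, within about 1 mm of the mat's centre.
- **Six-bore block:** its underside came to 40 mm, fully home. Its bar read the same height as the first block's had in the pocket.
- **Hood:** its top measured 130 mm, against 131 mm expected when shut.
- **Button:** it moved its full 6 mm, from contact at 84 mm to the stop at 78 mm, with the hood shut. Afterwards it read 82.7 mm. That is 1.3 mm below its nominal top; other wrist readings also ran 1–2 mm low, so I took it as up.
- **Bystanders:** block_mid measured within 1 mm of its start. The others look unmoved in the last top picture; I did not measure them individually.

No check failed. The only disagreement was 1–2 mm between the top and wrist cameras.

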